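# Trip-test the high-level float and reset the pump controller

## Robot

A 6-joint arm with a two-finger parallel gripper is mounted at the origin on the work surface. World frame = base frame: x ahead of the robot, y to its left, z up, the work surface at z = 0. Lengths are in mm, angles in rad, forces in N, time in s.
With the tool pointing down it reaches from about 350 to 725 mm from the base axis. Payload 4.3 kg.
Tool frame: the origin (TCP) lies between the finger pads; the fingertips stand 14 mm ahead of it and the grasp point (between the pads) lies 5 mm behind it; z points along the fingers, y is the line along which they close (so a half turn about z gives the same grasp; the last joint's range is limited). The gripper opens to 85 mm and grips with 20 to 120 N. Pads are 22 mm wide; open, the fingers measure 114 mm over their backs; the gripper's body (76 mm by 85 mm) begins 54 mm behind the grasp point. The pads swing forward as they close: fully open they stand 13 mm farther back than shut.
Start: joints at [1.137, 0.377, 0.081, 1.274, 0, 1.46], TCP at [182.956, 545.154, 245.329] pointing down, gripper open.
Joint ranges: [-2.72, 2.72], [-0.84, 1.66], [-1.02, 1.22], [-1.77, 2.12], [-1.37, 1.28], [-3.14, 3.14]. Speed limits (rad/s): [2.57, 2.57, 3.14, 3.14, 3.14, 3.14].

## Interface

Orientations are given as a rotation vector (axis times angle).
In Python, from plant import read_state, get_image, get_calibration, job gives the robot as it stands. The module is installed in compiled form; this text tells all that it offers.
- The arm moves only by the tool servo_tool, never from a script. Its argument "motion" is a list of rows, each a list of 3 entries, a list of its own where there are three numbers: the shift along the tool's x, y, z normalised to -1 to 1, where 1 is 0.4 m, then the turn, a rotation vector about the tool's x, y, z normalised to -1 to 1, where 1 is pi/4 rad, then the closure, from 0 (fully open) to 1 (shut). In form: [[[dx, dy, dz], [rx, ry, rz], jaw], ...]. A call has 1 to 10 rows; each row is the pose to reach, as a shift and turn from the pose commanded when the call began, along the tool's axes at that moment; what a row does not reach only later rows make up. A row lasts 1/8 s, in which the tool goes at most 62.5 mm and 10.7 degrees, less where a joint would pass 70% of its speed; a pose out of reach is approached as far as the arm can. A call with a number of a shift or a turn outside -1 to 1 is refused whole. A call with a gripper value outside its range is refused whole. The fingers move at their own pace and stop on an object; the grip force is fixed at half the most. Time passes only in rows, so rows that repeat a pose let the fingers close. It gives the time, the measured TCP pose, the force, the opening and the grip force at its end, in the units of the state.
- read_state(): the state, without advancing time (a new reading comes with each control period).
- get_image(name): name is "side" or "top"; returns the picture (400x640x3 uint8, red, green, blue); there is no depth.
- get_calibration(name): a dict with "fx", "fy", "cx", "cy" (pixels), "rvec" (rotation vector, rad) and "tvec" (3), from world to camera coordinates, as OpenCV has them. Camera axes: x right, y down, z forward; pixel columns grow to the right and rows downward; lengths in mm; the calibration is good to about 2 mm. A picture is of the moment at which its call begins. get_calibration takes no time and is no camera call.
- job.close_job(): hands the job in; it is judged then, once.
The state is a dict: "time_s": time; "q": joint angles; "qd": joint speeds; "tau": joint torques, N m; "eef_pos": TCP position; "orientation": TCP orientation; "force": force on the tool from outside, world axes, zero at the start; "torque": the same for the moment, N m; "opening": opening from 0.0 (shut) to 1.0 (fully open); "grasp_force": force on a finger pad.
Only numpy, scipy, OpenCV 4.12 (cv2) and the standard library are available. Lean on these libraries where they do the work, as an engineer would, in place of code of your own. Each camera call takes 0.05 s, during which the arm holds its last target. There are 200 camera calls.

## Task

Before the filter tank is filled, test its high-level cutoff: with closed fingertips push the orange float gently down to its stop, keep it there for a second and let it spring back up. Then press the green reset button on the white control box gently all the way in, let it come back up and draw away. Leave the blue float, the red and black buttons and everything lying about as they are, and lift nothing.

Things in the scene. Friction and masses are not known exactly. Their poses are not given: they have to be found in the camera images.
- tank: clear open tank with a white floor, empty, fixed to the bench: 200 mm (x) by 240 mm (y), 80 mm high, wall 4 mm. Origin in the middle of its underside. Two float switches are clipped to its far (+x) rim, 110 mm apart; which one is on which side varies. Tank and control box may change sides of the bench
- float_orange_top (a point): middle of the upper face of the orange float, a disc 44 mm across and 28 mm thick on the end of a steel arm that reaches 85 mm from its hinge towards the robot side (-x) of the tank. At rest the arm rises 0.2 rad and this point stands about 131 mm above the table
- float_orange (a joint): orange float switch, rad: 0 at rest (arm up), 0.4 pushed fully down against its stop, which lowers the float's top by about 33 mm, almost straight down (it drifts some 5 mm away from the hinge). A light spring brings it back up: about 1 N at the start, 2.8 N at the stop; the switch trips at about 0.28 rad, some 23 mm down
- float_orange_base: white clip of the orange float switch on the tank's far rim, fixed. Origin at table height below the clip; its -x axis points along the float arm, seen from above; the hinge is 13 mm towards -x and 100 mm up. Clip top at 114 mm
- float_blue_top (a point): middle of the upper face of the blue float, a disc 44 mm across and 28 mm thick on the end of a steel arm that reaches 85 mm from its hinge towards the robot side (-x) of the tank. At rest the arm rises 0.2 rad and this point stands about 131 mm above the table
- float_blue (a joint): blue float switch, same as the orange one; leave alone
- control_box: white enclosure fixed to the bench: 200 mm (x) by 280 mm (y), lid top 90 mm above the table. Origin in the middle of its underside. Three buttons stand in a row along its y axis on the robot's half of the lid, 85 mm apart; their order varies. A black power adapter lies on the far half of the lid
- button_green_top (a point): push button on the control box: a green round cap 32 mm across in a grey housing. This point is the middle of the cap's top face, 113 mm above the table when up
- button_green (a joint): green button, m: 0 up, 0.007 fully pressed; its spring takes about 4 N fully down and brings it back up; it makes contact at about 0.0045
- button_green_base: grey housing of the green button, fixed on the lid; origin in the middle of its underside, 90 mm above the table
- button_red_top (a point): push button on the control box: a red round cap 32 mm across in a grey housing. This point is the middle of the cap's top face; leave alone
- button_red (a joint): red button, same travel; leave alone
- button_black_top (a point): push button on the control box: a black round cap 32 mm across in a grey housing. This point is the middle of the cap's top face; leave alone
- button_black (a joint): black button, same travel; leave alone
- adapter_green: black power adapter with a green label, 55 x 85 x 34 mm with two steel pins at its +y end, loose on the far half of the control box lid; origin in the middle of its underside
- adapter_grey: black power adapter with a grey label, 55 x 85 x 34 mm, loose on the bench beyond the work; origin in the middle of its underside
- water_bottle: clear bottle with a blue cap, 68 mm across, 200 mm tall, standing loose beyond the work; origin in the middle of its underside, z axis up
- media_jar: amber glass jar with a white cap, 60 mm across, 70 mm tall, standing loose on the robot's side of the work; origin in the middle of its underside, z axis up
- screwdriver: screwdriver lying loose on the bench on the robot's side, handle to its -x
Mind the look-alikes: they are no part of the job. Leave any yellow look-alike of the adapter_green alone.

How it is judged:
By the outcome, as a careful person would: the job done as asked, in the order asked, and still so for the second after the job is handed in, with the robot touching nothing.
It also fails if it takes over 58 s, if anything falls off the work surface, if the arm or the gripper's body presses on something with over 40 N, if the wrist force passes 120 N, or if a joint passes its speed limit or range.

## Working session

There is one attempt and no reset: what is moved stays moved. The work goes in short steps, Python scripts to look and compute and a tool call to move; the robot and the scene stay as the last step left them, time stands still between calls to the robot, and variables do not carry over. Pictures are saved under pics/ and viewed, at most 10 in all, crops included, and the job is handed in when it is done.

Besides the shell and the picture viewer there is one more tool, called after ">>>" by a JSON object that holds its "fn" and its "kwargs". servo_tool: Moves the arm, as the interface text tells. Scaled input: -1 to 1 covers 0.4 m each way for a shift and pi/4 rad each way for a turn. Its arguments: {"type":"object","properties":{"motion":{"type":"array"}},"required":["motion"]}

```bash
mkdir -p pics
cat > h.py <<'E'
import numpy as np, cv2
from plant import read_state, get_image, get_calibration, job
def cal(n):
    c=get_calibration(n); R=cv2.Rodrigues(np.array(c["rvec"],float))[0]
    K=np.array([[c["fx"],0,c["cx"]],[0,c["fy"],c["cy"]],[0,0,1.]])
    return K,R,np.array(c["tvec"],float).reshape(3)
def ray(n,uv):
    K,R,t=cal(n); return -R.T@t, R.T@np.linalg.inv(K)@np.array([uv[0],uv[1],1.])
def onplane(n,uv,z):
    o,d=ray(n,uv); return o+d*(z-o[2])/d[2]
def proj(n,p):
    K,R,t=cal(n); q=K@(R@np.array(p,float)+t); return q[:2]/q[2]
def tri(a,b):
    o1,d1=ray("top",a);o2,d2=ray("side",b)
    s=np.linalg.lstsq(np.c_[d1,-d2],o2-o1,rcond=None)[0]
    p,q=o1+s[0]*d1,o2+s[1]*d2; return (p+q)/2,np.linalg.norm(p-q)
E
python3 - <<'E'
from h import *
for n in("top","side"):
    cv2.imwrite(f"pics/{n}0.png",get_image(n)[:,:,::-1])
    print(n,ray(n,(320,200)))
s=read_state();print(s)
E
```

```text
top (array([ 450.39578172,   23.41932415, 1323.70173224]), array([ 0.07064881,  0.01118982, -0.99748262]))
side (array([ 313.83872124, -578.10774153,  792.38335902]), array([ 0.23841684,  0.64396908, -0.7271676 ]))
{'time_s': 0.1, 'q': array([1.13668954e+00, 3.77988787e-01, 7.97725581e-02, 1.27436292e+00,
       2.02831016e-06, 1.46050913e+00]), 'qd': array([ 7.19085314e-05, -8.69406829e-04,  2.69489235e-03,  5.33755012e-04,
       -5.25526200e-04, -6.44144192e-04]), 'tau': array([ 1.07446613e-03, -4.64691818e+01,  2.70582604e+01,  1.19936687e-02,
       -1.71911552e-04,  3.70420494e-06]), 'eef_pos': array([182.71683019, 544.62582275, 244.46000817]), 'orientation': array([-5.06357389e-01, -3.10002834e+00,  2.69608049e-03]), 'force': array([ 0.44390575, -0.0050657 , -0.12280445]), 'torque': array([ 0.04867755,  0.04892671, -0.03397692]), 'grasp_force': 0.0, 'opening': 0.998424597240063}
```

View pics/top0.png

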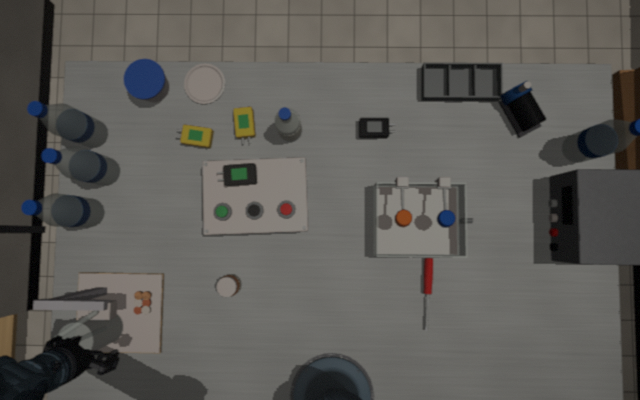

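View pics/side0.png

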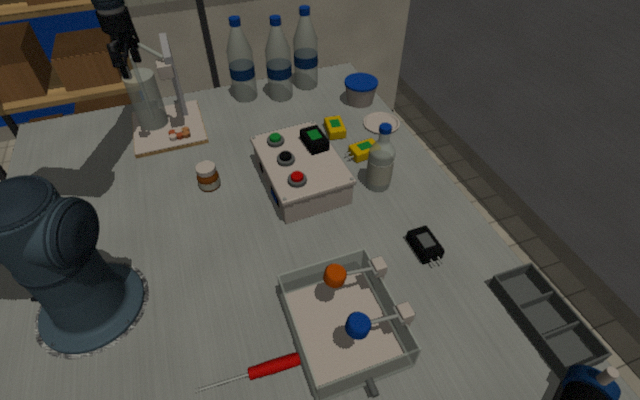

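The top view (up is +x, left is +y) shows these candidates:
- **Orange:** the float disc at (403,218), and food bits on the board at (143,300), which are not on the tank.
- **Blue float:** (447,218), to be left alone.
- **Green:** the round button at (222,211), the black adapter's label at (239,174), and the yellow adapters' labels at (196,136) and (243,122).
- **Other buttons:** black at (254,210) and red at (286,209).

In the side view, the orange float is at (335,275) and the green button at (276,139). I choose the orange disc in the tank and the round green cap on the box.

```bash
cat > m.py <<'E'
from h import *
def blob(n,im,lo,hi,near,r=25):
    m=cv2.inRange(cv2.cvtColor(im,cv2.COLOR_RGB2HSV),lo,hi)
    k=np.zeros_like(m);cv2.circle(k,near,r,255,-1);m&=k
    c=max(cv2.findContours(m,cv2.RETR_EXTERNAL,cv2.CHAIN_APPROX_NONE)[0],key=cv2.contourArea)
    M=cv2.moments(c);return (M["m10"]/M["m00"],M["m01"]/M["m00"]),cv2.boundingRect(c)
E
python3 - <<'E'
from m import *
T,S=get_image("top"),get_image("side")
for nm,lo,hi,a,b,z in[("orange",(4,140,60),(16,255,255),(403,218),(335,275),125),("blue",(105,120,40),(125,255,255),(447,218),(358,325),125),("green",(45,80,40),(85,255,255),(222,211),(276,139),113),("red",(0,140,60),(6,255,255),(286,209),(298,177),113)]:
    r=10 if nm in("green","red") else 16
    p,bp=blob("top",T,lo,hi,a,r);q,bq=blob("side",S,lo,hi,b,r)
    print(nm,np.round(p,1),bp,np.round(q,1),bq,"tri",np.round(tri(p,q)[0],1),round(tri(p,q)[1],1),"top",np.round(onplane("top",p,z),1),"side",np.round(onplane("side",q,z),1))
W=cv2.resize(T[160:270,190:480],None,fx=2.7,fy=2.7,interpolation=cv2.INTER_CUBIC)
W2=cv2.resize(S[230:350,260:430],None,fx=3,fy=3,interpolation=cv2.INTER_CUBIC)
o=np.zeros((600,800,3),np.uint8);W=W[:240,:783];o[:W.shape[0],:W.shape[1]]=W;W2=W2[:350];o[245:245+W2.shape[0],:W2.shape[1]]=W2
cv2.imwrite("pics/crop.png",o[:,:,::-1])
E
```

```text
orange [403.2 217.6] (396, 210, 16, 16) [334.4 275.4] (323, 264, 23, 24) tri [ 492.  -179.4  116.5] 0.7 top [ 492.1 -178.1  125. ] side [ 489.5 -184.3  125. ]
blue [446.1 218.1] (438, 210, 17, 17) [357.6 325.2] (345, 312, 26, 27) tri [ 492.2 -289.9  117.2] 0.6 top [ 492.2 -288.   125. ] side [ 489.9 -293.2  125. ]
green [221.4 211. ] (216, 206, 12, 11) [274.8 137.3] (269, 133, 12, 10) tri [504.7 297.5 104.5] 0.0 top [504.4 295.6 113. ] side [502.4 286.6 113. ]
red [285.8 208.7] (281, 204, 11, 11) [296.3 176. ] (291, 171, 12, 11) tri [512.4 127.1 105.8] 0.6 top [512.3 126.4 113. ] side [510.  119.7 113. ]
```

View pics/crop.png

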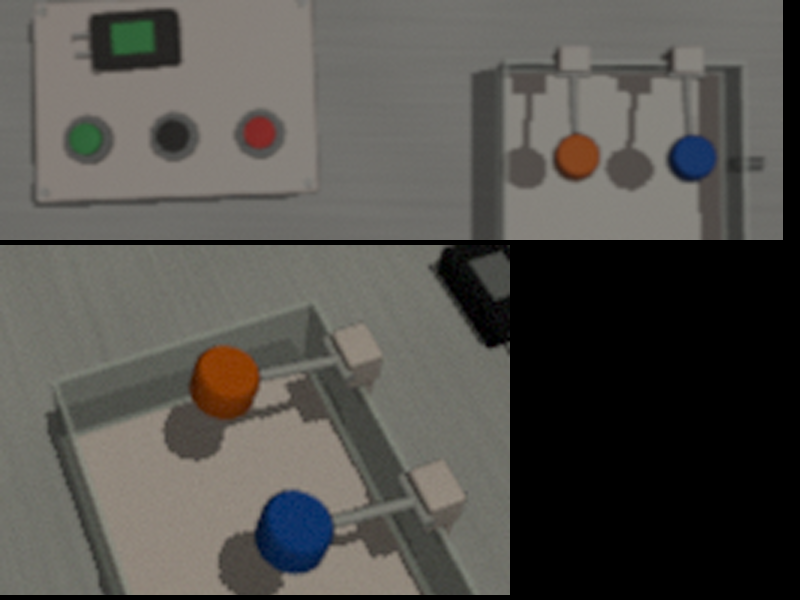

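The crop confirms the orange disc near the tank's left, with blue to its right, and the green round cap at the left of the row. The two floats are 110 mm apart and the buttons 85 mm, as described. A stand near the arm's start could be in the way, so I'll locate it before the first move.

Run:
```python
from h import *
T,S=cv2.imread("pics/top0.png"),cv2.imread("pics/side0.png")
o=np.zeros((600,800,3),np.uint8)
a=cv2.resize(T[260:400,0:180],None,fx=2.2,fy=2.2,interpolation=cv2.INTER_CUBIC);b=cv2.resize(S[0:160,80:260],None,fx=2.2,fy=2.2,interpolation=cv2.INTER_CUBIC)
o[:a.shape[0],:a.shape[1]]=a;o[:b.shape[0],400:400+b.shape[1]]=b
cv2.imwrite("pics/stand.png",o[:360])
for p in[(183,545,245),(183,545,231)]:print(proj("top",p),proj("side",p))
print(onplane("top",(105,303),0),tri((33,305),(165,38)),tri((105,303),(187,115)))
```

```text
[ 96.82992788 346.69025247] [132.25640034  68.91966713]
[ 99.77653257 345.21963472] [133.95570576  73.60027581]
[244.17657101 645.81652634   0.        ] (array([280.93173695, 693.97391503, 251.72587246]), np.float64(9.095542052488101)) (array([267.58712554, 633.09668401,  18.11205221]), np.float64(40.98745485145381))
```

View pics/stand.png

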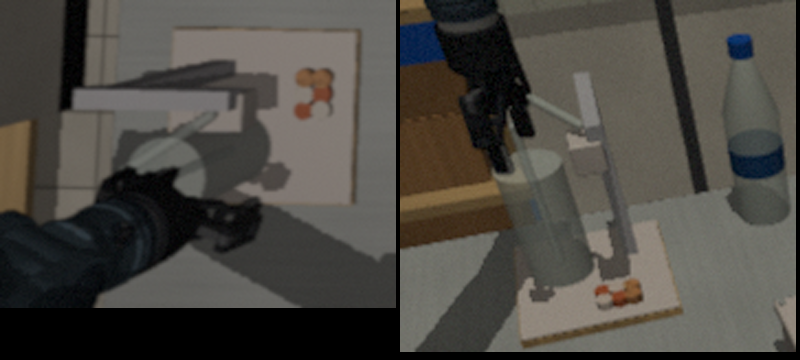

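The crop shows a glass cylinder and stand just beyond the gripper (+y), with the stand at about (270,650) and 250 mm tall. Moving towards -y and up goes away from both. I'll close the fingers on the way.

>>> {"fn": "servo_tool", "kwargs": {"motion": [[[-0.045, -0.03, -0.01], [0, 0, 0], 0.2], [[-0.13, -0.09, -0.02], [0, 0, -0.05], 0.6], [[-0.25, -0.17, -0.03], [0, 0, -0.12], 1], [[-0.38, -0.255, -0.04], [0, 0, -0.2], 1], [[-0.51, -0.34, -0.05], [0, 0, -0.28], 1], [[-0.64, -0.43, -0.05], [0, 0, -0.34], 1], [[-0.76, -0.51, -0.05], [0, 0, -0.39], 1], [[-0.85, -0.57, -0.05], [0, 0, -0.412], 1], [[-0.907, -0.605, -0.05], [0, 0, -0.412], 1], [[-0.907, -0.605, -0.05], [0, 0, -0.412], 1]]}}

```text
time_s: 1.45
eef_pos: [450.8, 198.1, 265.4]
orientation: [0.007, 3.141, -0.0]
force: [0.8, 1.0, 0.2]
opening: 0.002
grasp_force: 0.0
```

```bash
python3 -c "
from h import *
s=read_state();print(s['time_s'],s['q'],s['eef_pos'],s['orientation'],s['opening'],s['force'])"
```

```text
1.45 [ 2.85309442e-01  2.03458243e-01 -1.04785938e-01  1.26225886e+00
 -3.56437926e-04  2.89631007e-01] [450.75834313 198.06918774 265.44304884] [ 6.78754915e-03  3.14120298e+00 -4.06245807e-04] 0.0018478374027738032 [0.79313039 0.98485995 0.17038184]
```

>>> {"fn": "servo_tool", "kwargs": {"motion": [[[-0.01, -0.05, 0], [0, 0, 0], 1], [[-0.02, -0.16, 0], [0, 0, 0], 1], [[-0.04, -0.3, 0], [0, 0, 0], 1], [[-0.05, -0.44, 0], [0, 0, 0], 1], [[-0.07, -0.58, 0.02], [0, 0, 0], 1], [[-0.08, -0.72, 0.06], [0, 0, 0], 1], [[-0.1, -0.84, 0.12], [0, 0, 0], 1], [[-0.103, -0.91, 0.18], [0, 0, 0], 1], [[-0.103, -0.94, 0.215], [0, 0, 0], 1], [[-0.103, -0.94, 0.225], [0, 0, 0], 1]]}}

```text
time_s: 2.7
eef_pos: [490.3, -175.0, 174.6]
orientation: [-0.001, -3.14, -0.002]
force: [-0.0, -0.1, 0.3]
opening: 0.002
grasp_force: 0.0
```

Run:
```python
from h import *
s=read_state();print(s['eef_pos'],s['force'])
tip=s['eef_pos']+[0,0,-14]
T,S=get_image("top"),get_image("side")
o=np.zeros((400,800,3),np.uint8)
for i,(n,I) in enumerate((("top",T),("side",S))):
    u=proj(n,tip);f=proj(n,(491,-178,131));print(n,u,f)
    I=I.copy()
    x,y=int(f[0]),int(f[1])
    c=cv2.resize(I[y-50:y+50,x-50:x+50],(400,400),interpolation=cv2.INTER_CUBIC)
    cv2.circle(c,tuple(int((u[k]-(x,y)[k]+50)*4) for k in(0,1)),3,(255,0,255),-1)
    cv2.circle(c,tuple(int((f[k]-(x,y)[k]+50)*4) for k in(0,1)),3,(0,255,255),-1)
    o[:,400*i:400*i+400]=c
cv2.imwrite("pics/above.png",o[:,:,::-1])
```

```text
[ 490.26641637 -175.01911478  174.60732934] [-0.04988683 -0.09239223  0.26829437]
top [404.39328651 217.86810781] [403.58300283 217.96859237]
side [333.47505673 260.80376254] [334.0153935  270.76793304]
```

View pics/above.png

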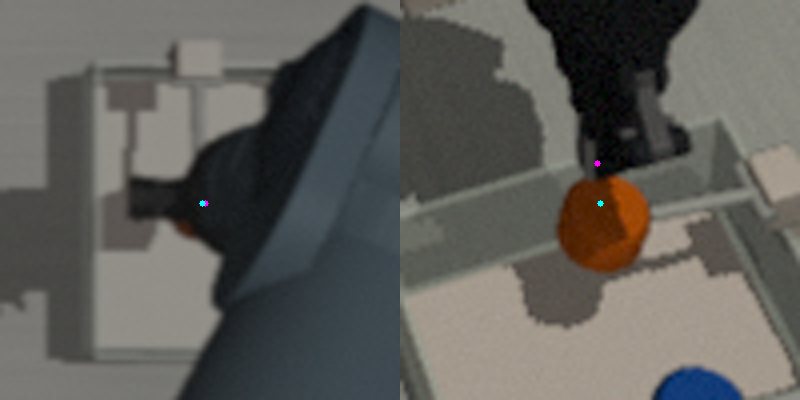

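The top view is blocked by the arm. In the side view, the tip is over the float, but its centre along x is unclear. I'll zoom in with brightened contrast and draw the expected tip outline.

Run:
```python
from h import *
p=read_state()['eef_pos'];S=get_image("side")
x0,y0=300,220;k=8
c=cv2.resize(S[y0:y0+75,x0:x0+90],None,fx=k,fy=k,interpolation=cv2.INTER_CUBIC)
c=np.clip(255*(c/255.)**0.5,0,255).astype(np.uint8)
for z in(p[2]-14,131):
    q=[tuple(int(v) for v in (proj("side",(p[0]+a,p[1]+b,z))-(x0,y0))*k) for a,b in((-11,-15),(11,-15),(11,15),(-11,15))]
    cv2.polylines(c,[np.array(q)],True,(255,0,255) if z>140 else (0,255,255),1)
cv2.imwrite("pics/tip.png",c[:,:,::-1])
```

```text
(no output)
```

View pics/tip.png

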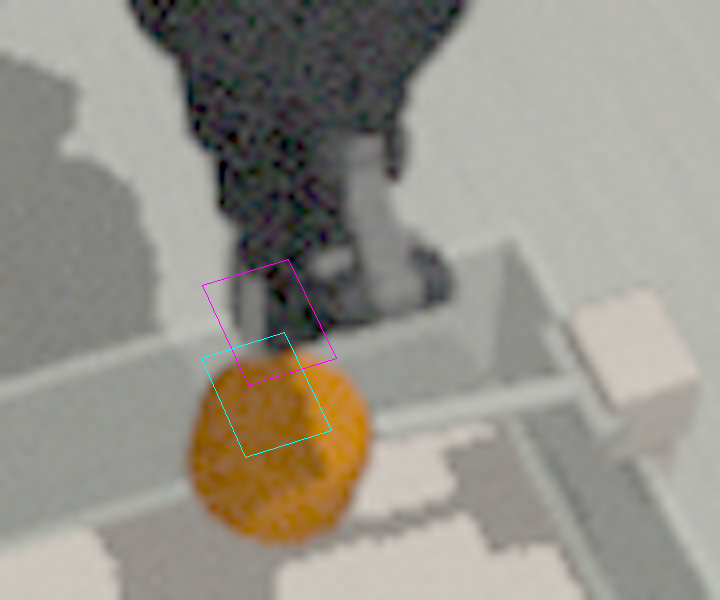

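The visible tip matches the magenta outline, at about crop (290,320). The float's top face is centred at about (275,420), so the tip should shift about 4 mm in -y. Now I'll descend gently.

>>> {"fn": "servo_tool", "kwargs": {"motion": [[[0, -0.008, 0.01], [0, 0, 0], 1], [[0, -0.01, 0.035], [0, 0, 0], 1], [[0, -0.01, 0.06], [0, 0, 0], 1], [[0, -0.01, 0.075], [0, 0, 0], 1], [[0, -0.01, 0.09], [0, 0, 0], 1], [[0, -0.01, 0.105], [0, 0, 0], 1], [[0, -0.01, 0.12], [0, 0, 0], 1], [[0, -0.01, 0.135], [0, 0, 0], 1], [[0, -0.01, 0.145], [0, 0, 0], 1], [[0, -0.01, 0.145], [0, 0, 0], 1]]}}

```text
time_s: 4.1
eef_pos: [490.5, -179.7, 116.9]
orientation: [-0.001, -3.14, -0.0]
force: [-4.6, -0.3, 2.9]
opening: 0.002
grasp_force: 1.8
```

>>> {"fn": "servo_tool", "kwargs": {"motion": [[[0.005, 0, 0.002], [0, 0, 0], 1], [[0.008, 0, 0.004], [0, 0, 0], 1], [[0.01, 0, 0.006], [0, 0, 0], 1], [[0.01, 0, 0.006], [0, 0, 0], 1]]}}

```text
time_s: 4.6
eef_pos: [487.7, -180.0, 115.2]
orientation: [0.0, 3.14, -0.001]
force: [1.1, 0.4, 2.9]
opening: -0.0
grasp_force: 1.3
```

Run:
```python
from h import *
s=read_state();print(s['eef_pos'],s['force'],s['torque'])
S=get_image("side");x0,y0=300,230;k=7
c=cv2.resize(S[y0:y0+80,x0:x0+100],None,fx=k,fy=k,interpolation=cv2.INTER_CUBIC)
cv2.imwrite("pics/press.png",np.clip(255*(c/255.)**0.5,0,255).astype(np.uint8)[:,:,::-1])
```

```text
[ 487.66666876 -179.96803071  115.23436434] [1.05994592 0.397317   2.86407949] [-0.12406086 -0.35032787 -0.03830757]
```

View pics/press.png

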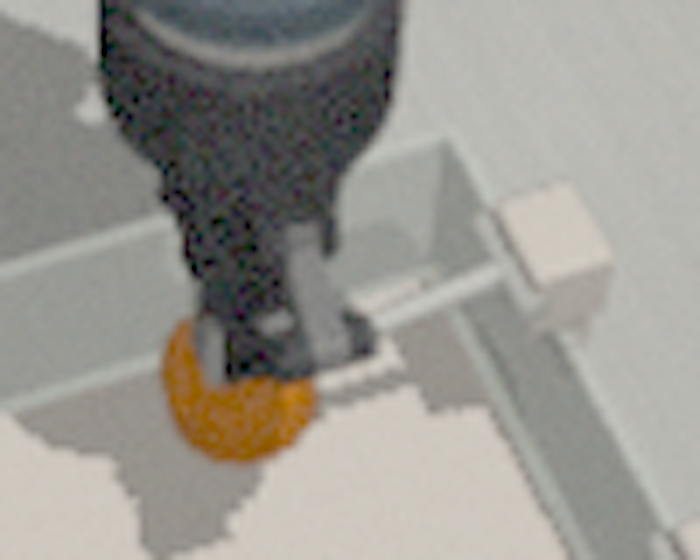

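The picture shows the tip centred on the orange float, with the arm sloping down and the load at 2.9 N. I'll creep on to the stop.

>>> {"fn": "servo_tool", "kwargs": {"motion": [[[0.001, 0, 0.003], [0, 0, 0], 1], [[0.002, 0, 0.006], [0, 0, 0], 1], [[0.002, 0, 0.006], [0, 0, 0], 1]]}}

```text
time_s: 5.03
eef_pos: [486.1, -179.7, 112.3]
orientation: [-0.001, -3.141, -0.0]
force: [1.1, -0.3, 2.7]
opening: -0.001
grasp_force: 1.3
```

>>> {"fn": "servo_tool", "kwargs": {"motion": [[[0, 0, 0.002], [0, 0, 0], 1], [[0, 0, 0.004], [0, 0, 0], 1], [[0, 0, 0.004], [0, 0, 0], 1]]}}

```text
time_s: 5.4
eef_pos: [486.2, -179.8, 111.5]
orientation: [0.0, 3.141, -0.0]
force: [-0.2, -0.7, 7.5]
opening: -0.0
grasp_force: 4.0
```

The force has jumped from 2.7 to 7.5 N, so the float is on its stop. I'll hold it for 1.25 s.

>>> {"fn": "servo_tool", "kwargs": {"motion": [[[0, 0, 0], [0, 0, 0], 1], [[0, 0, 0], [0, 0, 0], 1], [[0, 0, 0], [0, 0, 0], 1], [[0, 0, 0], [0, 0, 0], 1], [[0, 0, 0], [0, 0, 0], 1], [[0, 0, 0], [0, 0, 0], 1], [[0, 0, 0], [0, 0, 0], 1], [[0, 0, 0], [0, 0, 0], 1], [[0, 0, 0], [0, 0, 0], 1], [[0, 0, 0], [0, 0, 0], 1]]}}

```text
time_s: 6.65
eef_pos: [486.2, -179.8, 111.5]
orientation: [0.0, 3.141, -0.0]
force: [0.1, -0.0, 8.4]
opening: 0.002
grasp_force: 3.9
```

>>> {"fn": "servo_tool", "kwargs": {"motion": [[[-0.001, 0, -0.01], [0, 0, 0], 1], [[-0.004, 0, -0.03], [0, 0, 0], 1], [[-0.008, 0, -0.055], [0, 0, 0], 1], [[-0.012, 0, -0.08], [0, 0, 0], 1], [[-0.012, 0, -0.11], [0, 0, 0], 1], [[-0.012, 0, -0.16], [0, 0, 0], 1], [[-0.012, 0, -0.22], [0, 0, 0], 1], [[-0.012, 0, -0.29], [0, 0, 0], 1], [[-0.012, 0, -0.34], [0, 0, 0], 1], [[-0.012, 0, -0.36], [0, 0, 0], 1]]}}

```text
time_s: 7.9
eef_pos: [491.5, -179.7, 256.4]
orientation: [0.0, 3.14, -0.001]
force: [-0.7, 0.6, -0.1]
opening: 0.001
grasp_force: 0.0
```

Next I'll travel high to the green button.

>>> {"fn": "servo_tool", "kwargs": {"motion": [[[0, 0.04, 0], [0, 0, 0], 1], [[0, 0.13, 0], [0, 0, 0], 1], [[0, 0.25, 0], [0, 0, 0], 1], [[0, 0.39, 0], [0, 0, 0], 1], [[-0.01, 0.53, 0], [0, 0, 0], 1], [[-0.02, 0.67, 0], [0, 0, 0], 1], [[-0.02, 0.8, 0], [0, 0, 0], 1], [[-0.03, 0.91, 0], [0, 0, 0], 1], [[-0.03, 0.98, 0], [0, 0, 0], 1], [[-0.03, 1, 0], [0, 0, 0], 1]]}}

```text
time_s: 9.15
eef_pos: [501.5, 222.3, 253.5]
orientation: [0.005, -3.139, 0.0]
force: [-0.5, -0.2, 0.5]
opening: 0.0
grasp_force: 0.0
```

Run:
```python
from m import *
T,S=get_image("top"),get_image("side")
print(read_state()['eef_pos'])
for n,I,z,a,b in(("float",0,0,(403,218),(335,275)),):
    p=blob("top",T,(4,140,60),(16,255,255),a,16);q=blob("side",S,(4,140,60),(16,255,255),b,16)
    print(p,q,tri(p[0],q[0]))
```

```text
[502.06403468 220.95099072 253.96964447]
((403.1264705882353, 217.6794117647059), (396, 210, 15, 16)) ((334.5122457451224, 275.3466168534661), (323, 264, 24, 24)) (array([ 492.10300137, -179.265035  ,  116.27304226]), np.float64(0.28239772461497636))
```

The float is back at its rest position (same pixel and height as before). Now I'll move over the green button.

>>> {"fn": "servo_tool", "kwargs": {"motion": [[[0, 0.03, 0], [0, 0, 0], 1], [[0, 0.09, 0.02], [0, 0, 0], 1], [[-0.003, 0.15, 0.07], [0, 0, 0], 1], [[-0.006, 0.18, 0.13], [0, 0, 0], 1], [[-0.006, 0.19, 0.18], [0, 0, 0], 1], [[-0.006, 0.19, 0.22], [0, 0, 0], 1], [[-0.006, 0.19, 0.235], [0, 0, 0], 1], [[-0.006, 0.19, 0.235], [0, 0, 0], 1]]}}

```text
time_s: 10.25
eef_pos: [505.5, 295.9, 160.9]
orientation: [-0.002, -3.141, 0.0]
force: [-0.7, 1.0, 0.5]
opening: 0.002
grasp_force: 0.0
```

Run:
```python
from h import *
p=read_state()['eef_pos'];print(p,read_state()['force']);S=get_image("side")
x0,y0=240,85;k=8
c=cv2.resize(S[y0:y0+75,x0:x0+90],None,fx=k,fy=k,interpolation=cv2.INTER_CUBIC)
c=np.clip(255*(c/255.)**0.5,0,255).astype(np.uint8)
for z in(p[2]-14,113):
    q=[tuple(int(v) for v in (proj("side",(p[0]+a,p[1]+b,z))-(x0,y0))*k) for a,b in((-11,-15),(11,-15),(11,15),(-11,15))]
    cv2.polylines(c,[np.array(q)],True,(255,0,255) if z>125 else (0,255,255),1)
cv2.imwrite("pics/tip2.png",c[:,:,::-1])
```

```text
[505.45347546 295.87191637 160.85909467] [-0.74127535  0.96960593  0.54034707]
```

View pics/tip2.png

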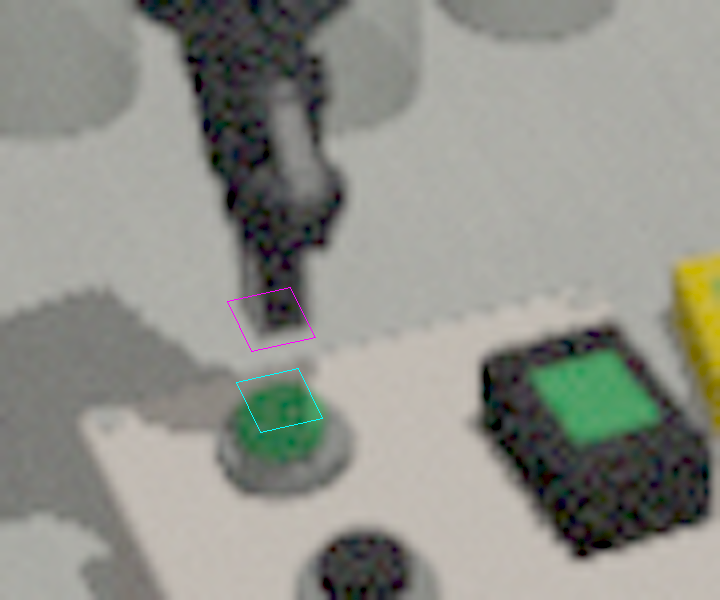

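The tip is above the green cap: cap centre at about crop (278,407), projected tip at (279,400), so they are aligned within 2 mm. I'll descend.

>>> {"fn": "servo_tool", "kwargs": {"motion": [[[0, -0.003, 0.01], [0, 0, 0], 1], [[0, -0.003, 0.035], [0, 0, 0], 1], [[0, -0.003, 0.06], [0, 0, 0], 1], [[0, -0.003, 0.077], [0, 0, 0], 1], [[0, -0.003, 0.085], [0, 0, 0], 1], [[0, -0.003, 0.089], [0, 0, 0], 1], [[0, -0.003, 0.093], [0, 0, 0], 1], [[0, -0.003, 0.095], [0, 0, 0], 1], [[0, -0.003, 0.095], [0, 0, 0], 1]]}}

```text
time_s: 11.42
eef_pos: [505.5, 295.1, 123.1]
orientation: [0.0, 3.142, 0.0]
force: [-2.2, -0.1, 2.8]
opening: -0.001
grasp_force: 1.3
```

>>> {"fn": "servo_tool", "kwargs": {"motion": [[[0, 0, 0.003], [0, 0, 0], 1], [[0, 0, 0.006], [0, 0, 0], 1], [[0, 0, 0.007], [0, 0, 0], 1], [[0, 0, 0.007], [0, 0, 0], 1]]}}

```text
time_s: 11.92
eef_pos: [505.6, 295.2, 120.2]
orientation: [0.0, 3.141, 0.0]
force: [-1.7, -0.4, 3.9]
opening: -0.001
grasp_force: 1.9
```

>>> {"fn": "servo_tool", "kwargs": {"motion": [[[0, 0, 0.002], [0, 0, 0], 1], [[0, 0, 0.004], [0, 0, 0], 1], [[0, 0, 0.004], [0, 0, 0], 1], [[0, 0, 0.004], [0, 0, 0], 1]]}}

```text
time_s: 12.42
eef_pos: [505.6, 295.1, 119.9]
orientation: [0.0, 3.141, 0.001]
force: [-4.0, -1.6, 11.1]
opening: -0.001
grasp_force: 5.8
```

The force has jumped from 3.9 to 11 N with hardly any travel, so the button is fully in. I'll let it up and draw away.

>>> {"fn": "servo_tool", "kwargs": {"motion": [[[0, 0, -0.002], [0, 0, 0], 1], [[0, 0, -0.01], [0, 0, 0], 1], [[0, 0, -0.02], [0, 0, 0], 1], [[0, 0, -0.04], [0, 0, 0], 1], [[0, 0, -0.08], [0, 0, 0], 1], [[0, 0, -0.14], [0, 0, 0], 1], [[0, 0, -0.2], [0, 0, 0], 1], [[0, 0, -0.26], [0, 0, 0], 1], [[0, 0, -0.3], [0, 0, 0], 1], [[0, 0, -0.32], [0, 0, 0], 1]]}}

```text
time_s: 13.68
eef_pos: [506.3, 295.4, 248.6]
orientation: [0.0, 3.139, 0.002]
force: [-0.1, -0.9, 0.1]
opening: 0.0
grasp_force: 0.0
```

>>> {"fn": "servo_tool", "kwargs": {"motion": [[[0.02, -0.04, 0], [0, 0, 0], 1], [[0.05, -0.13, 0], [0, 0, 0], 1], [[0.08, -0.25, 0], [0, 0, 0], 1], [[0.1, -0.37, 0], [0, 0, 0], 1], [[0.12, -0.47, 0], [0, 0, 0], 1], [[0.14, -0.54, 0], [0, 0, 0], 1], [[0.15, -0.58, 0], [0, 0, 0], 1], [[0.15, -0.6, 0], [0, 0, 0], 1], [[0.15, -0.6, 0], [0, 0, 0], 1]]}}

```text
time_s: 14.8
eef_pos: [445.9, 55.2, 246.5]
orientation: [0.001, 3.141, 0.001]
force: [-0.1, -1.5, 0.9]
opening: -0.0
grasp_force: 0.0
```

Run:
```python
from m import *
T,S=get_image("top"),get_image("side");s=read_state();print(s['time_s'],s['eef_pos'],s['force'])
for nm,lo,hi,a,b in[("orange",(4,140,60),(16,255,255),(403,218),(335,275)),("green",(45,80,40),(85,255,255),(222,211),(276,139))]:
    r=10 if nm=="green" else 16
    p=blob("top",T,lo,hi,a,r)[0];q=blob("side",S,lo,hi,b,r)[0];print(nm,np.round(p,1),np.round(q,1),np.round(tri(p,q)[0],1))
cv2.imwrite("pics/end.png",T[:,:,::-1])
```

```text
14.9 [445.78876447  55.70116535 246.44729823] [-1.06790027  0.16442945 -1.43962909]
orange [403.2 217.7] [334.4 275.4] [ 492.  -179.3  116.4]Traceback (most recent call last):
  File "<stdin>", line 5, in <module>
  File "m.py", line 5, in blob
    c=max(cv2.findContours(m,cv2.RETR_EXTERNAL,cv2.CHAIN_APPROX_NONE)[0],key=cv2.contourArea)
ValueError: max() iterable argument is empty
```

Run:
```python
from h import *
T,S=get_image("top"),get_image("side")
o=np.zeros((600,800,3),np.uint8);o[:300,:480]=cv2.resize(T,(480,300));o[300:,:480]=cv2.resize(S,(480,300))
o[:300,480:]=cv2.resize(T[155:245,190:286],(320,300));o[300:,480:]=cv2.resize(S[110:200,240:336],(320,300))
cv2.imwrite("pics/end.png",o[:,:,::-1])
```

```text
(no output)
```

View pics/end.png

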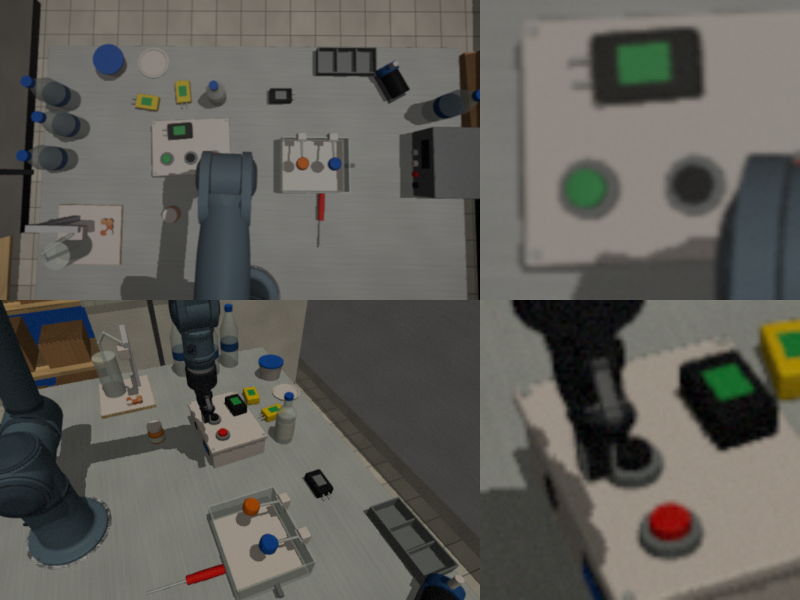

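The final view shows the floats, adapters, jar and screwdriver where they were. The green cap stands free at top-view (166,158) of the half-size picture and is hidden by the arm only in the side view. The arm is clear of everything and reads no load, so I'll hand in.

```bash
python3 -c "
from plant import job
print(job.close_job())"
```

```text
the job is handed in; nothing more can be done
None
```

I pushed the orange float to its stop (about 8 N), held it there for over a second and confirmed it sprang back; then I pressed the green button fully in (about 11 N), drew away and handed the job in at about 15 s, though the arm hid the side view so I did not measure the button's return height.

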